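# Soap on its sloped rest, bath brush held ready above it

## Task

Get the soap and the bath brush ready for a scrub. First lay the bar of soap lengthwise down the middle of the sloped soap rest and let go of it gently; then draw the bath brush out of its leaning holder, turn it level with the bristles facing down, and finish while still holding it there, the bristle face centred above the soap with about 8 cm of air between them. Do not drop the soap or the brush, and leave everything else on the counter where it is.

Things in the scene. Friction and masses are not known exactly. Their poses are not given: they have to be found in the camera images.
- soap: Bar of soap, cream coloured, 80 x 52 x 26 mm (x, y, z) with rounded edges, about 110 g, lying flat on the counter at the start. Origin at its centre; x along its length, z across its thickness. The grey, round pumice stone (60 mm across, 30 mm high) may lie near it and is not part of the job.
- soap_rest: Fixed aluminium soap rest on legs, its slatted top 104 x 67 mm (x, y), sloping down at 0.21 rad towards its -x end, the end nearer the robot, where a lip stands 8 mm above the slats; no other rim. Origin: centre of the sloping top, 60 mm above the counter; x up the slope, z square to it (soap lying here is centred at z = 13 mm). Yaw within 0.35 rad of world x. It may swap places with the holder.
- brush: Wooden bath brush, 240 mm, 140 g. Origin mid-handle (grip here); x from handle to head, bristles face -z. Handle 22 wide (y), 18 thick (z), x -75 to 80 mm; head 58 wide, 14 thick, x 80 to 165 mm. Centre of mass about x = 60. It starts head down in the holder, x pointing 0.96 rad below level and away from the robot, bristles underneath, handle sticking out up and towards the robot.
- brush_face (a point): Centre of the bristle face of the brush head, at x = 122.5, z = -19 mm in the brush's frame. The rigid bristle block is 72 x 50 mm and 12 mm high. The brush's y axis is level in the holder and level again when it is held level: it only has to be tipped by 0.96 rad about it.
- brush_holder: Fixed white ceramic brush holder, base plate 130 x 90 mm. Its open pocket, inside 66 mm wide (y), 30 mm across, 70 mm deep, leans 0.611 rad from vertical to its own -x (towards the robot). Origin under the base; z up. Its rim is at most 100 mm high; the handle tip is 240 mm above the counter. The brush comes out by drawing it 80 mm or more along its own -x; a few mm of play.
- pumice: Grey round pumice stone, 60 mm across, 30 mm high; a bystander, to be left where it is. Origin at the centre of its underside.
- shampoo: Tall white bottle, 64 mm across, 190 mm high; a bystander, to be left where it is. Origin at the centre of its underside.
- lotion: Grey bottle, 54 mm across, 150 mm high; a bystander, to be left where it is. Origin at the centre of its underside.
- cream: Low glass jar, 56 mm across, 45 mm high; a bystander, to be left where it is. Origin at the centre of its underside.
- tumbler: White cup, 72 mm across, 95 mm high; a bystander, to be left where it is. Origin at the centre of its underside.
- comb: Flat black comb, 160 mm long, 5 mm thick; a bystander, to be left where it is. Origin at the centre of its underside.
- nail_brush: Small wooden nail brush, 90 x 38 x 28 mm, lying bristles down; a bystander, to be left where it is. Origin at the centre of its underside.
There are look-alikes about, which are no part of the job. There is more than one size of the brush; the one meant has the size given above. What is shaped like the brush_holder but orange is not meant.

How it is judged (in metres and radians):
On the way, in this order (a step that is already met when the one before it is completed fails the run):
1. the soap lies lengthwise on the sloped rest, let go, while the brush still stands in its holder (x of soap in the frame of soap_rest between -0.022 and 0.022 m and y of soap in the frame of soap_rest between -0.015 and 0.015 m and z of soap in the frame of soap_rest between 0.009 and 0.018 m and angle between the z axis of soap and the z axis of soap_rest, either way round below 0.12 rad and angle between the x axis of soap and the x axis of soap_rest, either way round below 0.3 rad and contact force between the fingers and soap below 0.1 N and linear speed of soap below 0.03 m/s and distance of brush from where it was at the start of the episode below 0.02 m), for 0.3 s.
2. the brush is held in the gripper, clear of its holder (contact force between the fingers and brush above 3 N and contact force between brush and brush_holder below 0.05 N and distance between brush_face and brush_holder above 0.13 m), for 0.1 s.
At the end, for the whole second after the job is handed in: Soap flat and let go on the rest, within 22 mm along, 15 mm across and 0.3 rad of its middle line; brush held still in the gripper, bristles down, level within 0.3 rad, bristle face within 30 mm sideways of the soap and 120 to 220 mm above the counter, touching neither soap, rest nor holder (x of soap in the frame of soap_rest between -0.022 and 0.022 m and y of soap in the frame of soap_rest between -0.015 and 0.015 m and z of soap in the frame of soap_rest between 0.009 and 0.018 m and angle between the z axis of soap and the z axis of soap_rest, either way round below 0.12 rad and angle between the x axis of soap and the x axis of soap_rest, either way round below 0.3 rad and contact force between the fingers and soap below 0.1 N and linear speed of soap below 0.03 m/s and contact force between the fingers and brush above 3 N and angle between brush's own z axis and vertical below 0.3 rad and horizontal distance between brush_face and soap below 0.03 m and height (world z) of brush_face between 0.12 and 0.22 m and linear speed of brush below 0.04 m/s and angular speed of brush below 0.2 rad/s and contact force between brush and soap below 0.05 N and contact force between brush and soap_rest below 0.05 N and contact force between brush and brush_holder below 0.05 N); the arm keeps its last pose, push and grip.
It fails at once if another thing on the counter was moved by more than 25 mm (distance of any of pumice, shampoo, lotion, cream, tumbler, comb, nail_brush from where it was at the start of the episode above 0.025 m).
It fails at once if the soap was dropped or knocked (contact force between the fingers and soap below 0.1 N and linear speed of soap above 0.6 m/s).
It fails at once if the brush was dropped (contact force between the fingers and brush below 0.1 N and linear speed of brush above 0.6 m/s).
It also fails if it takes over 59 s, if anything falls off the work surface, if the arm or the gripper's body presses on something with over 40 N, if the wrist force passes 120 N, or if a joint passes its speed limit or range.

## Robot

A 6-joint arm with a two-finger parallel gripper is mounted at the origin on the work surface. World frame = base frame: x ahead of the robot, y to its left, z up, the work surface at z = 0. Lengths are in m, angles in degrees, forces in N, time in s.
With the tool pointing down it reaches from about 0.25 to 0.725 m from the base axis. Payload 9.7 kg.
Tool frame: the origin (TCP) lies between the finger pads; the fingertips stand 17 mm ahead of it and the grasp point (between the pads) lies 2 mm behind it; z points along the fingers, y is the line along which they close (so a half turn about z gives the same grasp; the last joint's range is limited). The gripper opens to 85 mm and grips with 20 to 120 N. Pads are 22 mm wide; open, the fingers measure 114 mm over their backs; the gripper's body (76 mm by 85 mm) begins 54 mm behind the grasp point. The pads swing forward as they close: fully open they stand 13 mm farther back than shut.
Start: joints at [63.598, 4.979, 10.078, 95.1, 0, 90], TCP at [0.245, 0.493, 0.228] pointing down, gripper open.
Joint ranges: [-179.16, 179.16], [-48.56, 103.87], [-65.8, 70.77], [-126.05, 130.52], [-82.76, 87.17], [-180, 180]. Speed limits (degrees/s): [127.2, 127.2, 147.25, 180, 180, 180].

## Interface

Orientations are given as a 3x3 rotation matrix whose columns are the frame's x, y, z axes.
In Python, from cell import env gives the robot as it stands. The module is installed in compiled form; this text tells all that it offers.
- The arm moves only by the shell command python3 -m creep 'ROWS'. ROWS is JSON, one flat list of numbers, 7 for each row, row after row: the opening, from 0 (shut) to 1 (fully open), then the shift along the world's x, y, z in m, then the turn, a rotation vector about the world's x, y, z in degrees. In form: [gripper, x, y, z, ax, ay, az, gripper, x, y, z, ax, ay, az, ...]. A call has 1 to 10 rows; each row shifts and turns the commanded pose from where the row before left it; what a row does not reach is not made up. A row lasts 1/12 s, in which the tool goes at most 41.7 mm and 7.16 degrees, less where a joint would pass 70% of its speed; a pose out of reach is approached as far as the arm can. A call with a gripper value outside its range is refused whole. The fingers move at their own pace and stop on an object; the grip force is fixed at half the most. Time passes only in rows, so rows that do not move let the fingers close. It gives the time, the measured TCP pose, the force, the opening and the grip force at its end, in the units of the state.
- env.observe(): the state, without advancing time (a new reading comes with each control period).
- env.snapshot(name): name is "scene" or "top" or "wrist"; returns (picture, depth): 384x512x3 uint8, blue, green, red; 384x512 float32, m along the optical axis (not along the pixel's ray), 0 where there is no reading.
- env.camera_info(name): a dict with "vfov" (degrees; the focal length in pixels is half the picture's height over the tangent of half this angle, whatever the lens; pixels are square), "cx", "cy" (the principal point, pixels), "cam_to_world" (4x4, takes a point from camera to world coordinates). Camera axes: x right, y down, z forward; pixel columns grow to the right and rows downward; lengths in m; the calibration is good to about 2 mm. The wrist camera is an equidistant fisheye: a pixel r from the principal point sees the ray r / f radians off the axis. A picture is of the moment at which its call begins: read the wrist's pose just before it. camera_info takes no time and is no camera call; for the wrist camera it gives the pose at the moment of the call.
- env.close_job(): hands the job in; it is judged then, once.
The state is a dict: "time": time; "q": joint angles; "joint_vel": joint speeds; "effort": joint torques, N m; "tool_pos": TCP position; "ee_rot": TCP orientation; "wrist_force": force on the tool from outside, world axes, zero at the start; "torque": the same for the moment, N m; "opening": finger opening in m; "finger_force": force on a finger pad.
Only numpy, scipy, OpenCV 4.12 (cv2) and the standard library are available. Lean on these libraries where they do the work, as an engineer would, in place of code of your own. Each camera call takes 0.05 s, during which the arm holds its last target. There are 200 camera calls.

## Working session

There is one attempt and no reset: what is moved stays moved. The work goes in short steps, Python scripts to look and compute and a shell command to move; the robot and the scene stay as the last step left them, time stands still between calls to the robot, and variables do not carry over. Pictures are saved under pics/ and viewed, at most 10 in all, crops included, and the job is handed in when it is done.

```bash
mkdir -p pics
cat > h.py <<'E'
import numpy as np, cv2
from cell import env
def snap(n):
    ci=env.camera_info(n); im,d=env.snapshot(n)
    return im,d,ci
def cloud(d,ci):
    h,w=d.shape; f=h/2/np.tan(np.radians(ci['vfov'])/2)
    u,v=np.meshgrid(np.arange(w),np.arange(h))
    p=np.stack([(u-ci['cx'])/f*d,(v-ci['cy'])/f*d,d],-1)
    T=np.array(ci['cam_to_world']); return p@T[:3,:3].T+T[:3,3]
E
python3 - <<'E'
from h import *
for n in ('scene','top'):
    im,d,ci=snap(n); cv2.imwrite(f'pics/{n}0.png',im); np.savez(f'{n}0.npz',im=im,P=cloud(d,ci),d=d)
    print(n,ci['vfov'],ci['cx'],ci['cy'],np.round(ci['cam_to_world'],3).tolist(),(d>0).mean())
s=env.observe(); print({k:np.round(v,3).tolist() for k,v in s.items()})
E
```

```text
scene 55.02444039351041 253.48458343241134 188.76541001405178 [[-0.541, 0.469, -0.698, 1.465], [0.84, 0.279, -0.464, 0.655], [-0.023, -0.838, -0.545, 0.861], [0.0, 0.0, 0.0, 1.0]] 0.9756062825520834
top 46.9957100210979 254.89157002657024 190.13790610132642 [[-0.023, -0.991, 0.13, 0.351], [-0.999, 0.027, 0.027, 0.008], [-0.03, -0.129, -0.991, 1.388], [0.0, 0.0, 0.0, 1.0]] 0.9961700439453125
{'time': 0.1, 'q': [63.597, 5.01, 10.041, 95.099, -0.002, 90.001], 'joint_vel': [0.114, -0.006, 0.012, -0.059, 0.075, -0.054], 'effort': [0.001, -52.156, 46.565, 0.016, 0.0, -0.0], 'tool_pos': [0.245, 0.492, 0.228], 'ee_rot': [[-0.896, 0.445, -0.001], [0.445, 0.896, -0.001], [-0.0, -0.001, -1.0]], 'wrist_force': [0.589, 0.315, 0.259], 'torque': [0.035, -0.012, 0.022], 'finger_force': 0.0, 'opening': 0.086}
```

View pics/scene0.png

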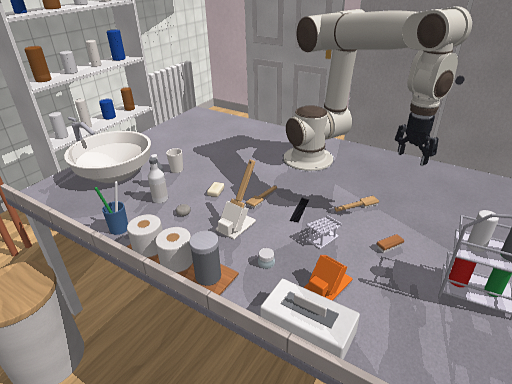

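View pics/top0.png

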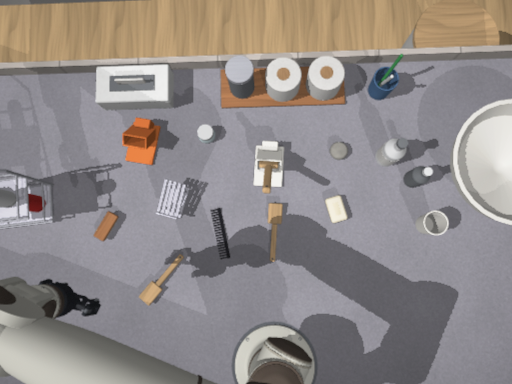

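The scene view shows the white holder with the brush at about (240,200), the wire rest at (322,230) and the soap at (215,188). In the top view the soap is at (337,209), the pumice at (339,150), the rest at (172,199), and the holder at (269,160) with its brush handle running down to (267,188). The loose look-alike brushes are at (275,230) and (160,280).

Run:
```python
from h import *
T=np.load('top0.npz'); S=np.load('scene0.npz')
def reg(Z,u0,u1,v0,v1):
    m=np.zeros(Z['d'].shape,bool); m[v0:v1,u0:u1]=1; return m&(Z['d']>0)
def rect(n,P):
    r=cv2.minAreaRect((P[:,:2]*1000).astype(np.float32)); print(n,len(P),'rect mm',np.round(r[0],1),np.round(r[1],1),round(r[2],1),'med z',np.round(np.median(P[:,2]),4),'zmax',P[:,2].max().round(3))
P=T['P']
for n,b in dict(soap=(320,355,190,228),pumice=(325,355,138,165)).items():
    Q=P[reg(T,*b)]; rect(n,Q[Q[:,2]>0.016])
soap=P[reg(T,320,355,190,228)]
m=reg(T,320,355,190,228); hsv=cv2.cvtColor(T['im'],cv2.COLOR_BGR2HSV)
print('counter z',np.median(P[250:300,220:260][...,2]))
for n,Z in (('top',T),('scene',S)):
    P=Z['P']; X,Y,H=P[...,0],P[...,1],P[...,2]
    r=P[(abs(X-0.42)<.12)&(abs(Y-.20)<.1)&(H>.035)&(H<.11)&(Z['d']>0)]
    if len(r)>20:
        rect(n+' rest',r); A=np.c_[r[:,:2],np.ones(len(r))]; c=np.linalg.lstsq(A,r[:,2],rcond=None)[0]; print('plane',np.round(c,3),'yaw',np.degrees(np.arctan2(c[1],c[0])).round(1))
    hs=cv2.cvtColor(Z['im'],cv2.COLOR_BGR2HSV)
    w=(hs[...,0]>8)&(hs[...,0]<25)&(hs[...,1]>110)
    b=P[w&(H>.08)&(H<.3)&(abs(Y)<.12)&(X>.3)&(X<.65)&(Z['d']>0)]
    if len(b)>10:
        c=b.mean(0); d=np.linalg.svd(b-c)[2][0]; d*=np.sign(d[0]); t=(b-c)@d
        print(n,'brush',len(b),c.round(4),d.round(3),'ends',(c+t.min()*d).round(3),(c+t.max()*d).round(3),'pitch',np.arcsin(-d[2]).round(3),'yaw deg',np.degrees(np.arctan2(d[1],d[0])).round(1))
    hh=P[(hs[...,1]<60)&(hs[...,2]>130)&(X>.38)&(X<.65)&(abs(Y+.02)<.12)&(H>.006)&(H<.013)&(Z['d']>0)]
    if len(hh)>20: rect(n+' base',hh)
```

```text
soap 424 rect mm [ 464.6 -202.4] [79.6 52.4] 14.2 med z 0.0253 zmax 0.034
pumice 250 rect mm [ 648.2 -219.5] [53.5 54. ] 83.9 med z 0.0266 zmax 0.034
counter z 0.00039828327607438485
top rest 244 rect mm [495.5 289.9] [37.6 99.6] 74.0 med z 0.0602 zmax 0.074
plane [ 0.173 -0.076 -0.005] yaw -23.8
top base 344 rect mm [532.  -21.2] [231.  233.3] 87.7 med z 0.0089 zmax 0.013
scene rest 124 rect mm [494.  281.9] [39.  94.3] 86.6 med z 0.0619 zmax 0.072
plane [ 0.138  0.128 -0.045] yaw 42.9
scene brush 204 [0.5597 0.0107 0.1579] [ 0.576 -0.05  -0.816] ends [0.508 0.015 0.231] [0.603 0.007 0.097] pitch 0.955 yaw deg -4.9
scene base 133 rect mm [542. -20.] [220.5 234. ] 2.4 med z 0.0097 zmax 0.013
```

Run:
```python
from h import *
T=np.load('top0.npz'); S=np.load('scene0.npz')
def rect(n,P):
    r=cv2.minAreaRect((P[:,:2]*1000).astype(np.float32)); print(n,len(P),'rect mm',np.round(r[0],1),np.round(r[1],1),round(r[2],1),'med z',np.round(np.median(P[:,2]),4),'zmax',P[:,2].max().round(3))
for n,Z in (('top',T),('scene',S)):
    P=Z['P']; X,Y,H=P[...,0],P[...,1],P[...,2]; ok=Z['d']>0
    r=P[(abs(X-0.49)<.1)&(abs(Y-.29)<.08)&(H>.04)&(H<.085)&ok]
    rect(n+' rest',r); A=np.c_[r[:,:2],np.ones(len(r))]; c=np.linalg.lstsq(A,r[:,2],rcond=None)[0]; print('plane',np.round(c,3),'yaw',np.degrees(np.arctan2(c[1],c[0])).round(1), 'at centre')
    hs=cv2.cvtColor(Z['im'],cv2.COLOR_BGR2HSV)
    g=ok&(X>.38)&(X<.72)&(abs(Y-.01)<.1)
    b=P[g&(H>.11)&(H<.3)]
    c=b.mean(0); d=np.linalg.svd(b-c)[2][0]; d*=np.sign(d[0]); t=(b-c)@d
    print(n,'brush',len(b),c.round(4),d.round(3),'ends',(c+t.min()*d).round(3),(c+t.max()*d).round(3),'pitch',np.arcsin(-d[2]).round(3),'yaw deg',np.degrees(np.arctan2(d[1],d[0])).round(1),np.std((b-c)@np.cross(d,[0,1,0])))
    hh=P[g&(hs[...,1]<60)&(hs[...,2]>150)&(H>.005)&(H<.11)]
    if len(hh)>20: rect(n+' base',hh)
im=np.zeros((600,800,3),np.uint8)
im[:300,:400]=cv2.resize(T['im'][160:235,140:240],(400,300),interpolation=0)
im[:300,400:]=cv2.resize(T['im'][130:205,220:320],(400,300),interpolation=0)
im[300:,:400]=cv2.resize(S['im'][200:275,270:370],(400,300),interpolation=0)
im[300:,400:]=cv2.resize(S['im'][160:235,200:300],(400,300),interpolation=0)
cv2.imwrite('pics/crop1.png',im)
```

```text
top rest 629 rect mm [504.2 303.3] [ 68.7 109. ] 73.7 med z 0.0592 zmax 0.076
plane [ 0.175 -0.059 -0.011] yaw -18.7 at centre
top brush 225 [0.5381 0.0082 0.1854] [ 0.602 -0.055 -0.796] ends [0.501 0.012 0.235] [0.593 0.003 0.112] pitch 0.921 yaw deg -5.3 0.003465733102264531
top base 1027 rect mm [568.6  10.4] [300.5 198.9] 0.7 med z 0.0159 zmax 0.104
scene rest 385 rect mm [505.7 303.5] [ 70.1 113.4] 73.9 med z 0.0607 zmax 0.076
plane [ 0.135 -0.065  0.013] yaw -25.9 at centre
scene brush 282 [0.5492 0.0111 0.1731] [ 0.574 -0.053 -0.817] ends [0.506 0.015 0.234] [0.593 0.007 0.111] pitch 0.956 yaw deg -5.2 0.004353178382225678
scene base 858 rect mm [562.8  48.1] [176.7 285.2] 75.5 med z 0.054 zmax 0.106
```

View pics/crop1.png

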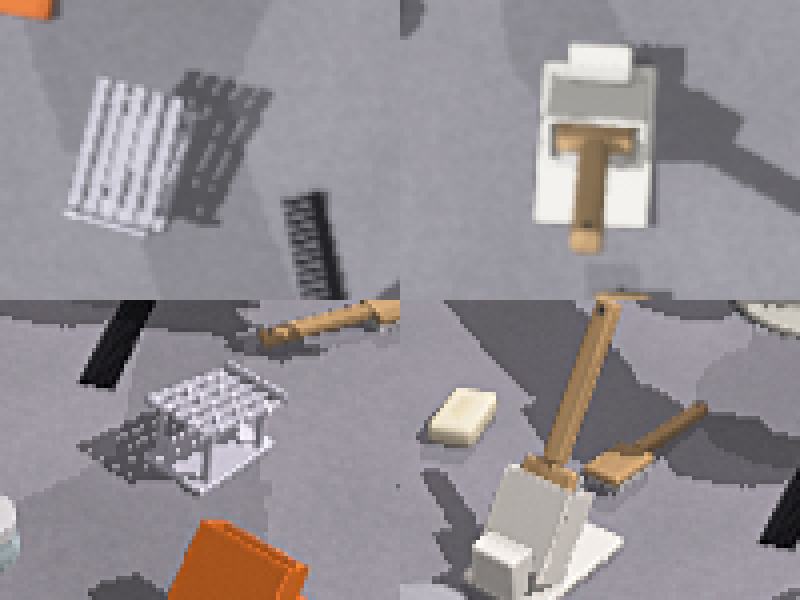

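The crops show the rest's lip at its lower-left (robot-side) end, and the real brush standing in the white holder. Rest: centre about (0.507, 0.303), yaw −16.3°. Soap: (0.465, −0.202), long axis at +14.2°. Moving now.

```bash
python3 -m creep '[1,0.011,-0.0347,0.007,0,0,2.03,1,0.011,-0.0347,0.007,0,0,2.03,1,0.011,-0.0347,0.007,0,0,2.03,1,0.011,-0.0347,0.007,0,0,2.03,1,0.011,-0.0347,0.007,0,0,2.03,1,0.011,-0.0347,0.007,0,0,2.03,1,0.011,-0.0347,0.007,0,0,2.03,1,0.011,-0.0347,0.007,0,0,2.03,1,0.011,-0.0347,0.007,0,0,2.03,1,0.011,-0.0347,0.007,0,0,2.03]'
python3 -m creep '[1,0.011,-0.0347,0,0,0,2.03,1,0.011,-0.0347,0,0,0,2.03,1,0.011,-0.0347,0,0,0,2.03,1,0.011,-0.0347,0,0,0,2.03,1,0.011,-0.0347,0,0,0,2.03,1,0.011,-0.0347,0,0,0,2.03,1,0.011,-0.0347,0,0,0,2.03,1,0.011,-0.0347,0,0,0,2.03,1,0.011,-0.0347,0,0,0,2.03,1,0.011,-0.0347,0,0,0,2.03]'
python3 -m creep '[1,0,0,0,0,0,0,1,0,0,0,0,0,0,1,0,0,0,0,0,0]'
```

```text
time: 0.93
tool_pos: [0.3545, 0.1439, 0.2984]
ee_rot: [[-0.995, 0.104, 0.0], [0.104, 0.995, 0.0], [-0.0, 0.0, -1.0]]
wrist_force: [0.8, -0.1, -0.5]
opening: 0.0853
finger_force: 0.0
time: 1.77
tool_pos: [0.4646, -0.2033, 0.2979]
ee_rot: [[-0.969, -0.247, -0.0], [-0.247, 0.969, 0.0], [0.0, 0.0, -1.0]]
wrist_force: [0.7, 0.7, -0.3]
opening: 0.0852
finger_force: 0.0
time: 2.02
tool_pos: [0.4643, -0.2012, 0.2978]
ee_rot: [[-0.97, -0.244, -0.001], [-0.244, 0.97, 0.001], [0.001, 0.001, -1.0]]
wrist_force: [0.2, -0.5, -0.7]
opening: 0.0849
finger_force: 0.0
```

```bash
python3 -m creep '[1,0,-0.001,-0.038,0,0,0,1,0,0,-0.038,0,0,0,1,0,0,-0.038,0,0,0,1,0,0,-0.038,0,0,0,1,0,0,-0.038,0,0,0,1,0,0,-0.038,0,0,0,1,0,0,-0.026,0,0,0,1,0,0,-0.014,0,0,0,1,0,0,-0.006,0,0,0,1,0,0,0,0,0,0]'
python3 -m creep '[0,0,0,0,0,0,0,0,0,0,0,0,0,0,0,0,0,0,0,0,0,0,0,0,0,0,0,0,0,0,0,0,0,0,0,0,0,0,0,0,0,0,0,0,0,0,0,0,0]'
```

```text
time: 2.85
tool_pos: [0.4639, -0.2011, 0.0235]
ee_rot: [[-0.969, -0.246, -0.001], [-0.246, 0.969, 0.001], [0.001, 0.001, -1.0]]
wrist_force: [-0.7, -0.2, -0.3]
opening: 0.0852
finger_force: 0.0
time: 3.43
tool_pos: [0.4646, -0.2024, 0.0243]
ee_rot: [[-0.969, -0.245, 0.0], [-0.245, 0.969, -0.0], [-0.0, -0.0, -1.0]]
wrist_force: [0.7, 0.1, -0.8]
opening: 0.0004
finger_force: 0.0
```

Run:
```python
from h import *
im=np.zeros((384,800,3),np.uint8)
t,d,c=snap('top'); w,dw,cw=snap('wrist')
im[:,:400]=cv2.resize(t[150:270,270:395],(400,384)); im[:,400:]=cv2.resize(w,(400,384))
cv2.imwrite('pics/a.png',im)
```

```text
(no output)
```

View pics/a.png

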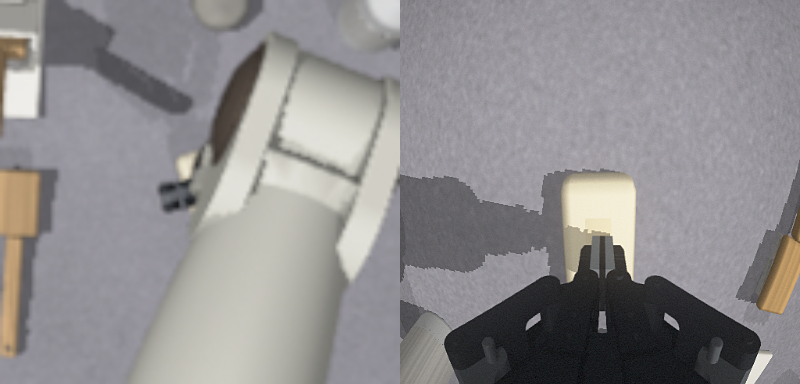

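The right half (wrist) shows the fingers shut with the soap still lying flat around (600,225), under or ahead of the tips. The grip missed, so I'll lift, open and re-measure the soap.

```bash
cat >> h.py <<'E'
def fcloud(d,ci):
    h,w=d.shape; f=h/2/np.tan(np.radians(ci['vfov'])/2)
    u,v=np.meshgrid(np.arange(w)-ci['cx'],np.arange(h)-ci['cy']); r=np.hypot(u,v)+1e-9; k=np.tan(np.minimum(r/f,1.5))/r
    p=np.stack([u*k*d,v*k*d,d],-1); T=np.array(ci['cam_to_world']); return p@T[:3,:3].T+T[:3,3]
E
cat > soap.py <<'E'
from h import *
s=env.observe(); w,d,ci=snap('wrist'); P=fcloud(d,ci)
hs=cv2.cvtColor(w,cv2.COLOR_BGR2HSV); m=(hs[...,0]>15)&(hs[...,0]<35)&(hs[...,1]>25)&(hs[...,1]<100)&(hs[...,2]>150)&(d>0)
n,l,st,_=cv2.connectedComponentsWithStats(m.astype(np.uint8)); i=1+st[1:,4].argmax(); Q=P[l==i]
print(st[i],np.round(s['tool_pos'],4), 'zpct',np.percentile(Q[:,2],[2,50,98]).round(4))
for lo in (.015,.022):
    q=Q[Q[:,2]>lo]; print(cv2.minAreaRect((q[:,:2]*1000).astype(np.float32)),len(q))
E
python3 -m creep '[0,0,0,0.03,0,0,0,0,0,0,0.03,0,0,0,1,0,0,0.03,0,0,0,1,0,0,0.03,0,0,0,1,0,0,0.03,0,0,0,1,0,0,0,0,0,0,1,0,0,0,0,0,0,1,0,0,0,0,0,0]'
python3 soap.py
```

```text
time: 4.2
tool_pos: [0.4645, -0.2023, 0.1736]
ee_rot: [[-0.969, -0.245, -0.0], [-0.245, 0.969, 0.0], [0.0, 0.0, -1.0]]
wrist_force: [1.1, 0.4, 0.3]
opening: 0.0723
finger_force: 0.0
[ 232  144   50   75 3546] [ 0.4645 -0.2023  0.1736] zpct [0.0176 0.0251 0.0268]
((465.6598205566406, -204.432861328125), (79.75003051757812, 50.32611083984375), 15.197927474975586) 3500
((465.3000793457031, -205.5944061279297), (75.48908233642578, 48.76145553588867), 14.154187202453613) 3285
```

Run:
```python
from h import *
S=np.load('scene0.npz');P=S['P'];q=P[(abs(P[...,0]-.245)<.09)&(abs(P[...,1]-.493)<.09)&(P[...,2]>.1)&(P[...,2]<.3)&(S['d']>0)]
print('initial scene tip z',len(q),np.percentile(q[:,2],[0,1,3,10]).round(4),'TCP .228')
for n,f in(('wrist',fcloud),('scene',cloud)):
    s=env.observe();t=np.array(s['tool_pos']);im,d,ci=snap(n);P=f(d,ci)
    q=P[(np.hypot(P[...,0]-t[0],P[...,1]-t[1])<.075)&(P[...,2]>.05)&(P[...,2]<.3)&(d>0)]
    print(n,len(q),np.percentile(q[:,2],[0,1,3,10]).round(4) if len(q) else '',t.round(4),s['opening'], np.round(np.array(ci['cam_to_world'])[:3,3],3))
```

```text
initial scene tip z 206 [0.2458 0.2475 0.2506 0.2554] TCP .228
wrist 35346 [0.1858 0.1932 0.2012 0.2238] [ 0.4642 -0.2022  0.173 ] 0.0789818228200831 [ 0.393 -0.221  0.318]
scene 542 [0.1931 0.1977 0.2048 0.2194] [ 0.4641 -0.2021  0.1728] 0.08478261625458634 [1.465 0.655 0.861]
```

The fingertips actually stand about 18 mm *behind* the reported TCP when open, 22 mm short of the text, so the fingers closed above the soap. I'll go about 30 mm deeper, slowly at the end.

```bash
python3 -m creep '[1,0.001,-0.001,-0.038,0,0,0,1,0,-0.001,-0.038,0,0,0,1,0,0,-0.038,0,0,0,1,0,0,-0.03,0,0,0,1,0,0,-0.015,0,0,0,1,0,0,-0.008,0,0,0,1,0,0,-0.006,0,0,0,1,0,0,-0.004,0,0,0,1,0,0,-0.002,0,0,0,1,0,0,0,0,0,0]'
python3 -m creep '[0,0,0,0,0,0,0,0,0,0,0,0,0,0,0,0,0,0,0,0,0,0,0,0,0,0,0,0,0,0,0,0,0,0,0,0,0,0,0,0,0,0]'
```

```text
time: 5.18
tool_pos: [0.4659, -0.2045, -0.0043]
ee_rot: [[-0.969, -0.245, 0.001], [-0.245, 0.969, -0.0], [-0.001, -0.001, -1.0]]
wrist_force: [-0.0, -0.2, -0.0]
opening: 0.0854
finger_force: 0.0
time: 5.68
tool_pos: [0.4662, -0.2047, -0.0038]
ee_rot: [[-0.969, -0.245, 0.002], [-0.245, 0.969, -0.001], [-0.001, -0.001, -1.0]]
wrist_force: [-0.6, -0.4, 6.4]
opening: 0.051
finger_force: 63.7
```

```bash
python3 -m creep '[0,0,0,0.01,0,0,0,0,0,0,0.03,0,0,0,0,0,0,0.036,0,0,0,0,0,0,0.036,0,0,0,0,0,0,0.036,0,0,0,0,0,0,0.036,0,0,0,0,0,0,0.036,0,0,0,0,0,0,0.036,0,0,0,0,0,0,0.036,0,0,0,0,0,0,0.032,0,0,0]'
python3 -m creep '[0,0.003,0.0363,0,0,0,-2.18,0,0.003,0.0363,0,0,0,-2.18,0,0.003,0.0363,0,0,0,-2.18,0,0.003,0.0363,0,0,0,-2.18,0,0.003,0.0363,0,0,0,-2.18,0,0.003,0.0363,0,0,0,-2.18,0,0.003,0.0363,0,0,0,-2.18,0,0.003,0.0363,0,0,0,-2.18,0,0.003,0.0363,0,0,0,-2.18,0,0.003,0.0363,0,0,0,-2.18]'
python3 -m creep '[0,0.003,0.0363,0,0,0,-2.18,0,0.003,0.0363,0,0,0,-2.18,0,0.003,0.0363,0,0,0,-2.18,0,0.003,0.0363,0,0,0,-2.18,0,0,0,-0.03,-1.69,-5.78,0,0,0,0,-0.036,-1.69,-5.78,0,0,0,0,-0.036,0,0,0,0,0,0,-0.036,0,0,0,0,0,0,0,0,0,0,0,0,0,0,0,0,0]'
python3 - <<'E'
from h import *
s=env.observe();R=np.array(s['ee_rot']);t=np.array(s['tool_pos']);print(t,R.round(3).tolist())
y=np.radians(-16.3);n=np.array([-np.sin(.21)*np.cos(y),-np.sin(.21)*np.sin(y),np.cos(.21)])
print('y',R[:,1]@[-np.sin(y),np.cos(y),0],'z.n',R[:,2]@n)
w,d,ci=snap('wrist');cv2.imwrite('pics/w1.png',w)
for nm,f in(('wrist',fcloud),('scene',cloud)):
    im,d,ci=snap(nm);P=f(d,ci);h=cv2.cvtColor(im,cv2.COLOR_BGR2HSV)
    m=(h[...,0]>15)&(h[...,0]<35)&(h[...,1]>25)&(h[...,1]<110)&(h[...,2]>130)&(d>0)&(np.linalg.norm(P-t,axis=-1)<.08)
    q=P[m]; L=(q-t)@R
    print(nm,len(q),'soap in tool frame min/med/max',np.percentile(L,[3,50,97],axis=0).round(4).tolist() if len(q) else '')
E
```

```text
time: 6.52
tool_pos: [0.465, -0.2041, 0.3221]
ee_rot: [[-0.969, -0.245, 0.001], [-0.245, 0.969, -0.0], [-0.001, -0.001, -1.0]]
wrist_force: [0.7, -1.0, -0.9]
opening: 0.0508
finger_force: 62.7
time: 7.35
tool_pos: [0.495, 0.1604, 0.3198]
ee_rot: [[-0.991, 0.134, 0.0], [0.134, 0.991, 0.0], [-0.0, 0.0, -1.0]]
wrist_force: [0.6, -0.3, -1.6]
opening: 0.0509
finger_force: 62.9
time: 8.18
tool_pos: [0.507, 0.3035, 0.194]
ee_rot: [[-0.947, 0.28, 0.157], [0.276, 0.96, -0.05], [-0.164, -0.004, -0.986]]
wrist_force: [1.0, -0.6, -1.1]
opening: 0.0505
finger_force: 62.9
[0.50704164 0.30353423 0.19404103] [[-0.947, 0.28, 0.157], [0.276, 0.96, -0.05], [-0.164, -0.004, -0.986]]
y 0.9999916864057757 z.n -0.9989896975913821
wrist 14885 soap in tool frame min/med/max [[-0.0305, -0.0221, -0.0329], [0.0109, 0.0003, -0.0315], [0.038, 0.0228, -0.0241]]
scene 169 soap in tool frame min/med/max [[-0.044, -0.0141, -0.0371], [-0.0339, 0.0082, -0.0337], [0.0252, 0.0291, -0.0185]]
```

View pics/w1.png

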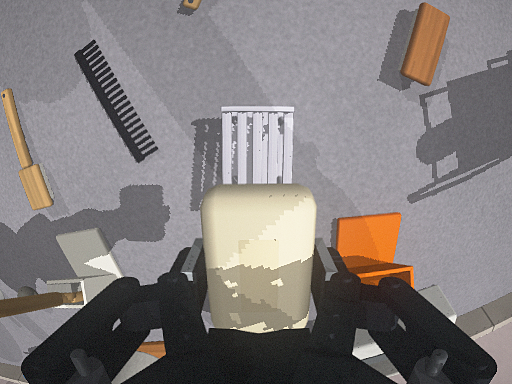

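The wrist view shows the soap squarely held at (258,250) and in line with the rest's slats (222–294, 110). About 2.6° of tilt is still missing, so I'll add it and descend.

```bash
python3 -m creep '[0,0,0,-0.02,-0.36,-1.25,0,0,0,0,-0.03,-0.36,-1.25,0,0,0,0,-0.03,0,0,0,0,0,0,-0.025,0,0,0,0,0,0,-0.012,0,0,0,0,0.001,-0.001,-0.008,0,0,0,0,0,0,-0.004,0,0,0,0,0,0,0,0,0,0]'
python3 -m creep '[0,0,0,-0.002,0,0,0,0,0,0,0,0,0,0]'
python3 - <<'E'
from h import *
s=env.observe();R=np.array(s['ee_rot']);t=np.array(s['tool_pos']);print(t,R.round(3).tolist(),s['wrist_force'])
y=np.radians(-16.3);c=np.array([.507,.303,.06]);n=np.array([-np.sin(.21)*np.cos(y),-np.sin(.21)*np.sin(y),np.cos(.21)]);Y=np.array([-np.sin(y),np.cos(y),0]);F=np.c_[np.cross(Y,n),Y,n]
print('tcp in rest',(t-c)@F,'z.n',R[:,2]@n)
im,d,ci=snap('scene');P=(cloud(d,ci)-c)@F;h=cv2.cvtColor(im,cv2.COLOR_BGR2HSV)
m=(h[...,0]>15)&(h[...,0]<35)&(h[...,1]>25)&(h[...,1]<110)&(h[...,2]>110)&(d>0)&(np.linalg.norm(P,axis=-1)<.08)
q=P[m];print(len(q),np.percentile(q,[2,50,98],axis=0).round(4).tolist())
cv2.imwrite('pics/s2.png',cv2.resize(im[180:270,260:380],(800,600)))
E
```

```text
time: 9.0
tool_pos: [0.5099, 0.3035, 0.067]
ee_rot: [[-0.938, 0.281, 0.204], [0.274, 0.96, -0.06], [-0.212, -0.0, -0.977]]
wrist_force: [-0.2, -0.5, -0.5]
opening: 0.0509
finger_force: 63.1
time: 9.17
tool_pos: [0.5098, 0.3036, 0.0652]
ee_rot: [[-0.938, 0.281, 0.204], [0.274, 0.96, -0.059], [-0.213, 0.0, -0.977]]
wrist_force: [1.1, -0.1, -1.3]
opening: 0.0513
finger_force: 63.1
[0.50982773 0.30357603 0.06515609] [[-0.938, 0.281, 0.204], [0.274, 0.96, -0.059], [-0.213, 0.0, -0.977]] [ 1.05402329 -0.05389882 -1.29381581]
tcp in rest [0.00357116 0.00134653 0.00451074] z.n -0.9999912615300598
204 [[-0.025, -0.0165, 0.0162], [0.031, 0.0071, 0.0353], [0.0459, 0.0296, 0.0387]]
```

View pics/s2.png

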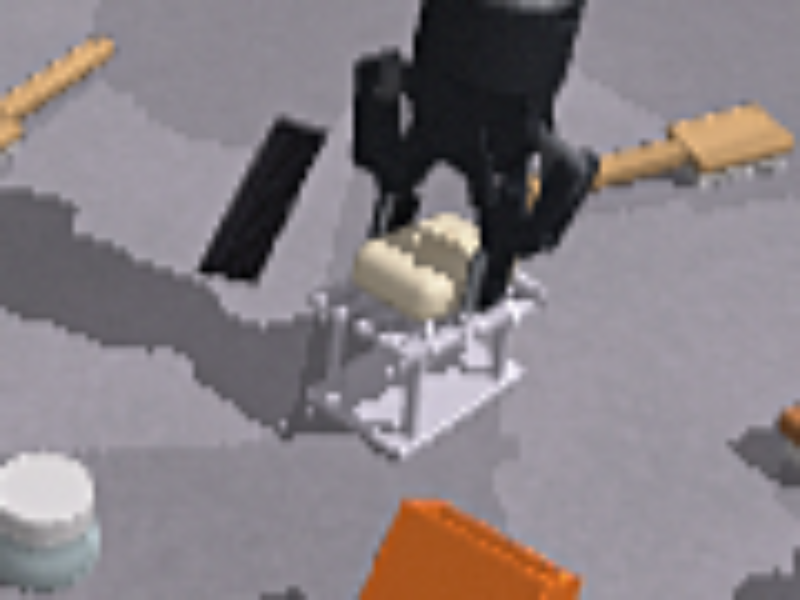

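The crop shows the soap at (430,270), parallel to and about 9 mm above the slats. Creeping down to contact.

```bash
python3 -m creep '[0,-0.001,-0.001,-0.003,0,0,0,0,0,-0.001,-0.003,0,0,0,0,0,0,0,0,0,0,0,0,0,0,0,0,0]'
python3 -m creep '[0,0,0,-0.0015,0,0,0,0,0,0,0,0,0,0]'
python3 -m creep '[0,0,0,-0.001,0,0,0,0,0,0,0,0,0,0]'
```

```text
time: 9.55
tool_pos: [0.508, 0.301, 0.0576]
ee_rot: [[-0.938, 0.28, 0.202], [0.274, 0.96, -0.061], [-0.211, -0.001, -0.977]]
wrist_force: [-0.8, 0.6, -0.2]
opening: 0.0508
finger_force: 63.0
time: 9.72
tool_pos: [0.5081, 0.3012, 0.0562]
ee_rot: [[-0.938, 0.28, 0.203], [0.274, 0.96, -0.06], [-0.211, -0.001, -0.977]]
wrist_force: [0.1, 0.1, -0.6]
opening: 0.051
finger_force: 63.2
time: 9.88
tool_pos: [0.5082, 0.3012, 0.0561]
ee_rot: [[-0.938, 0.28, 0.203], [0.274, 0.96, -0.06], [-0.212, -0.001, -0.977]]
wrist_force: [-2.2, -1.2, 5.2]
opening: 0.0513
finger_force: 63.7
```

```bash
python3 -m creep '[0.7,0,0,0,0,0,0,0.8,0,0,0,0,0,0,1,0,0,0,0,0,0,1,0,0,0,0,0,0,1,0,0,0,0,0,0,1,0,0,0,0,0,0]'
python3 -m creep '[1,-0.004,0.001,0.02,0,0,0,1,-0.006,0.002,0.03,0,0,0,1,-0.007,0.002,0.036,0,0,0,1,-0.007,0.002,0.036,0,0,0,1,0,0,0.036,0.7,2.4,0,1,0,0,0.036,0.7,2.4,0,1,0,0,0,0,0,0]'
python3 - <<'E'
from h import *
y=np.radians(-16.3);c=np.array([.507,.303,.06]);n=np.array([-np.sin(.21)*np.cos(y),-np.sin(.21)*np.sin(y),np.cos(.21)]);Y=np.array([-np.sin(y),np.cos(y),0]);F=np.c_[np.cross(Y,n),Y,n]
for nm,f in(('wrist',fcloud),('scene',cloud)):
    im,d,ci=snap(nm);W=f(d,ci);P=(W-c)@F;h=cv2.cvtColor(im,cv2.COLOR_BGR2HSV)
    m=(h[...,0]>15)&(h[...,0]<35)&(h[...,1]>25)&(h[...,1]<110)&(h[...,2]>110)&(d>0)&(np.linalg.norm(P,axis=-1)<.08)&(P[...,2]>.015)
    q=P[m];print(nm,len(q),np.percentile(q,[2,50,98],axis=0).round(4).tolist(),cv2.minAreaRect((q[:,:2]*1000).astype(np.float32)),'world',np.median(W[m],axis=0))
    s=(h[...,1]<40)&(h[...,2]>140)&(d>0)&(abs(P[...,2])<.005)&(abs(P[...,0])<.08)&(abs(P[...,1])<.06); q=P[s]
    print('rest',len(q),cv2.minAreaRect((q[:,:2]*1000).astype(np.float32)),np.median(q[:,2]))
    cv2.imwrite('pics/r_%s.png'%nm,im)
E
```

```text
time: 10.38
tool_pos: [0.5081, 0.3012, 0.0552]
ee_rot: [[-0.938, 0.28, 0.203], [0.274, 0.96, -0.06], [-0.211, -0.001, -0.977]]
wrist_force: [0.3, -0.2, -0.3]
opening: 0.0852
finger_force: 0.0
time: 10.97
tool_pos: [0.4861, 0.3092, 0.2578]
ee_rot: [[-0.951, 0.281, 0.127], [0.279, 0.96, -0.029], [-0.13, 0.008, -0.991]]
wrist_force: [1.7, 1.7, 1.4]
opening: 0.0856
finger_force: 0.0
wrist 3140 [[-0.037, -0.0262, 0.0185], [-0.001, -0.0021, 0.0247], [0.0367, 0.0225, 0.0266]] ((0.7913055419921875, -1.9402542114257812), (79.80593872070312, 51.394535064697266), 0.507465124130249) world [0.50061485 0.30297639 0.08381277]
rest 994 ((-1.3794517517089844, -2.5256118774414062), (67.0339126586914, 108.47246551513672), 89.51361083984375) -0.0009468480730328826
scene 214 [[-0.0299, -0.0199, 0.0156], [0.0148, 0.0088, 0.027], [0.0434, 0.0267, 0.0299]] ((4.8889617919921875, 3.2395095825195312), (79.41743469238281, 49.0581169128418), 0.3775081932544708) world [0.51806957 0.30862257 0.0875831 ]
rest 97 ((1.2070808410644531, 0.9670028686523438), (67.71682739257812, 109.30086517333984), 88.80281066894531) 0.001004039067710672
```

View pics/r_wrist.png

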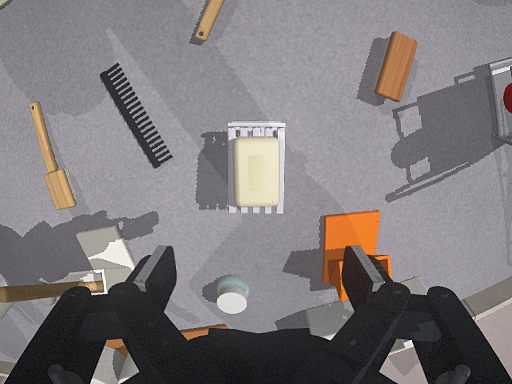

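The soap lies flat on the rest at (257,172) in the wrist view, within about 3 mm of the middle. Next is the brush: I'll work out the turn to a tool tilted 28° back towards the robot, with the fingers closing along the brush's y axis.

```bash
cat > tgt.py <<'E'
from h import *
from scipy.spatial.transform import Rotation as Ro
import sys
def target(yaw,tilt):  # tilt>0: fingers lean away from robot, degrees
    y=np.radians(yaw);a=np.radians(tilt);f=np.array([np.cos(y),np.sin(y),0]);Y=np.array([-np.sin(y),np.cos(y),0])
    z=np.sin(a)*f-np.cos(a)*np.array([0,0,1]);return np.c_[np.cross(Y,z),Y,z]
def go(p,yaw,tilt):
    s=env.observe();R=np.array(s['ee_rot']);T=target(yaw,tilt)
    print('q',np.round(s['q'],1),'t',np.round(s['time'],2),'tool',np.round(s['tool_pos'],4),'\nshift',np.round(np.array(p)-s['tool_pos'],4),'rotvec',np.degrees(Ro.from_matrix(T@R.T).as_rotvec()).round(2))
E
python3 - <<'E'
from tgt import *
o=np.array([.537,.009,.173]);z=target(-5.2,-28)[:,2]
go(o-z*(.14-.024),-5.2,-28)
E
```

```text
q [35.3  4.  11.3 92.7 -5.7 51.4] t 11.07 tool [0.4851 0.3085 0.251 ] 
shift [ 0.1061 -0.3045  0.0244] rotvec [ 6.53 34.76 10.77]
```

```bash
python3 -m creep '[1,0.0106,-0.0305,0.0054,0.65,3.48,1.08,1,0.0106,-0.0305,0.0054,0.65,3.48,1.08,1,0.0106,-0.0305,0.0054,0.65,3.48,1.08,1,0.0106,-0.0305,0.0054,0.65,3.48,1.08,1,0.0106,-0.0305,0.0054,0.65,3.48,1.08,1,0.0106,-0.0305,0.0054,0.65,3.48,1.08,1,0.0106,-0.0305,0.0054,0.65,3.48,1.08,1,0.0106,-0.0305,0.0054,0.65,3.48,1.08,1,0.0106,-0.0305,0.0054,0.65,3.48,1.08,1,0.0106,-0.0305,0.0054,0.65,3.48,1.08]'
python3 -m creep '[1,0,0,0,0,0,0,1,0,0,0,0,0,0]'
cat > brush.py <<'E'
from tgt import *
for nm,f in(('wrist',fcloud),('scene',cloud)):
    im,d,ci=snap(nm);P=f(d,ci);h=cv2.cvtColor(im,cv2.COLOR_BGR2HSV)
    m=(h[...,0]>8)&(h[...,0]<25)&(h[...,1]>90)&(d>0)&(abs(P[...,1]-.01)<.03)&(abs(P[...,0]-.54)<.07)&(P[...,2]>.125)&(P[...,2]<.25)
    b=P[m]
    if len(b)<10: print(nm,len(b)); continue
    c=b.mean(0);e=np.linalg.svd(b-c)[2][0];e*=np.sign(e[0]);t=(b-c)@e
    print(nm,len(b),c.round(4),e.round(3),'ends',(c+t.min()*e).round(4),(c+t.max()*e).round(4),'yaw',np.degrees(np.arctan2(e[1],e[0])).round(1),'pitch',np.arcsin(-e[2]).round(3))
    yv=np.array([.0906,.9959,0]);print(' y span',np.percentile((b-c)@yv,[2,98]).round(4),' at y',(c@yv).round(4))
    cv2.imwrite('pics/b_%s.png'%nm,im)
E
python3 brush.py
python3 - <<'E'
from tgt import *
o=np.array([.537,.009,.173]);z=target(-5.2,-28)[:,2]; print(z)
go(o-z*(.14-.024),-5.2,-28)
E
```

```text
time: 11.9
tool_pos: [0.5679, 0.004, 0.2668]
ee_rot: [[-0.899, 0.091, -0.429], [0.081, 0.996, 0.041], [0.431, 0.002, -0.902]]
wrist_force: [0.2, -0.0, -0.6]
opening: 0.0854
finger_force: 0.0
time: 12.07
tool_pos: [0.565, 0.0042, 0.2671]
ee_rot: [[-0.896, 0.094, -0.433], [0.085, 0.996, 0.042], [0.435, 0.001, -0.9]]
wrist_force: [-0.2, -0.0, 0.7]
opening: 0.0854
finger_force: 0.0
wrist 2834 [0.5338 0.0065 0.1938] [ 0.598 -0.046 -0.8  ] ends [0.5048 0.0087 0.2325] [0.5847 0.0026 0.1256] yaw -4.4 pitch 0.927
 y span [-0.0102  0.0102]  at y 0.0548
scene 230 [0.5456 0.0124 0.1785] [ 0.575 -0.06  -0.816] ends [0.507  0.0164 0.2332] [0.5838 0.0084 0.1244] yaw -6.0 pitch 0.954
 y span [-0.0112  0.0081]  at y 0.0618
[-0.4675394   0.04254942 -0.88294759]
q [ -0.5  38.   53.  130.5   2.1   4.3] t 12.17 tool [0.5648 0.0062 0.2698] 
shift [ 0.0265 -0.0021  0.0057] rotvec [0.13 2.45 0.06]
```

View pics/b_wrist.png

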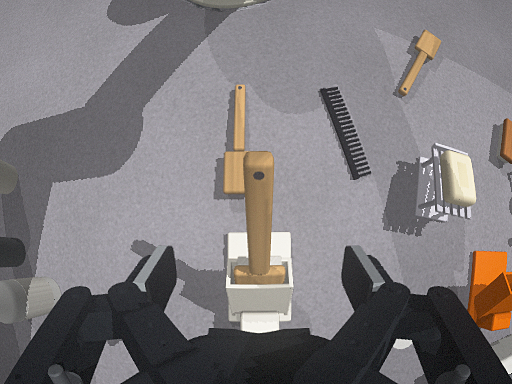

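The wrist view shows the handle (245–273, 155–270) centred between the open pads, so the alignment is good. Descending over it.

```bash
python3 -m creep '[1,0,0,-0.02,0,0,0,1,-0.004,0.001,-0.02,0,0,0,1,-0.007,0.001,-0.02,0,0,0,1,-0.009,0.001,-0.02,0,0,0,1,-0.009,0,-0.02,0,0,0,1,-0.009,0,-0.016,0,0,0,1,0,0,0,0,0,0,1,0,0,0,0,0,0]'
python3 - <<'E'
from tgt import *
go([.5267,.0089,.1514],-5.2,-25.6)
E
```

```text
time: 12.83
tool_pos: [0.5265, 0.0098, 0.1551]
ee_rot: [[-0.899, 0.09, -0.428], [0.08, 0.996, 0.04], [0.43, 0.002, -0.903]]
wrist_force: [0.2, 0.8, 0.3]
opening: 0.0855
finger_force: 0.0
q [ -0.2  27.2  24.5 112.7   2.2   4.5] t 12.83 tool [0.5265 0.0098 0.1551] 
shift [ 0.0002 -0.0009 -0.0037] rotvec [-0.09  0.14 -0.04]
```

```bash
python3 -m creep '[1,0,-0.001,-0.003,0,0,0,0,0,0,0,0,0,0,0,0,0,0,0,0,0,0,0,0,0,0,0,0,0,0,0,0,0,0,0,0,0,0,0,0,0,0,0,0,0,0,0,0,0]'
python3 - <<'E'
from tgt import *
s=env.observe();print(s['opening'],s['finger_force'],s['wrist_force'],s['torque'])
w,d,ci=snap('scene');cv2.imwrite('pics/g.png',cv2.resize(w[120:270,170:370],(800,600)))
E
```

```text
time: 13.42
tool_pos: [0.5272, 0.0076, 0.1512]
ee_rot: [[-0.899, 0.092, -0.428], [0.082, 0.996, 0.041], [0.43, 0.002, -0.903]]
wrist_force: [-0.5, 0.3, 1.5]
opening: 0.0212
finger_force: 60.7
0.021224772791843795 60.65616846084595 [-0.54722547  0.30161864  1.47638232] [ 0.08920383 -0.35346179  0.0995901 ]
```

View pics/g.png

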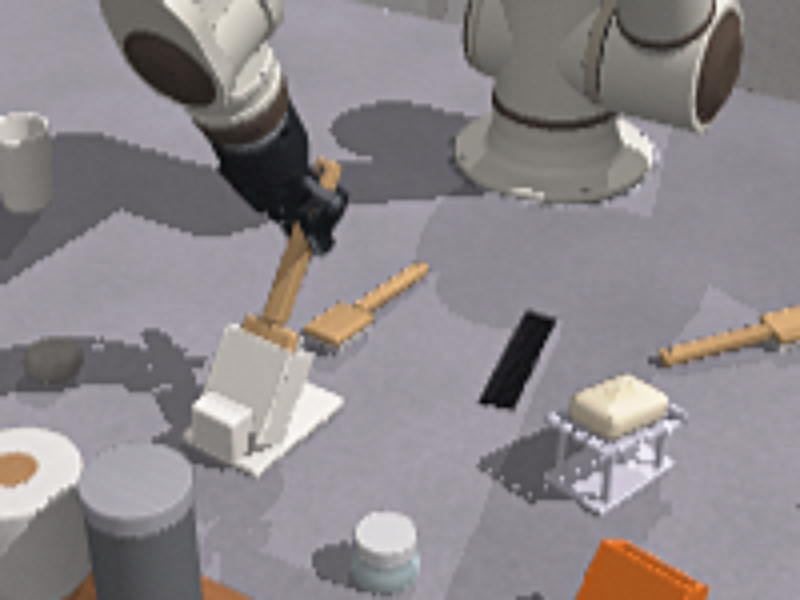

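The crop shows the gripper holding the handle mid-way at (315,210), with a 21 mm opening and 60 N of grip. The soap rests undisturbed at (620,405). Drawing the brush out along its axis.

```bash
python3 -m creep '[0,-0.0029,0.0003,0.0041,0,0,0,0,-0.0057,0.0005,0.0082,0,0,0,0,-0.008,0.0007,0.0115,0,0,0,0,-0.008,0.0007,0.0115,0,0,0,0,-0.008,0.0007,0.0115,0,0,0]'
python3 -m creep '[0,-0.008,0.0007,0.0115,0,0,0,0,-0.008,0.0007,0.0115,0,0,0,0,-0.008,0.0007,0.0115,0,0,0,0,-0.008,0.0007,0.0115,0,0,0,0,-0.008,0.0007,0.0115,0,0,0,0,0,0,0.03,0,0,0,0,0,0,0.03,0,0,0,0,0,0,0.03,0,0,0,0,0,0,0,0,0,0]'
```

```text
time: 13.88
tool_pos: [0.4933, 0.0106, 0.1997]
ee_rot: [[-0.899, 0.092, -0.428], [0.082, 0.996, 0.041], [0.43, 0.002, -0.903]]
wrist_force: [0.2, -0.8, -1.5]
opening: 0.0217
finger_force: 60.5
time: 14.63
tool_pos: [0.4528, 0.0143, 0.3407]
ee_rot: [[-0.907, 0.092, -0.411], [0.082, 0.996, 0.041], [0.413, 0.004, -0.911]]
wrist_force: [-2.0, -0.2, -1.0]
opening: 0.0213
finger_force: 60.5
```

```bash
python3 -m creep '[0,0,0,0,-0.49,-5.38,0,0,0,0,0,-0.49,-5.38,0,0,0,0,0,-0.49,-5.38,0,0,0,0,0,-0.49,-5.38,0,0,0,0,0,-0.49,-5.38,0,0,0,0,0,-0.49,-5.38,0,0,0,0,0,-0.49,-5.38,0,0,0,0,0,-0.49,-5.38,0,0,0,0,0,-0.49,-5.38,0,0,0,0,0,-0.49,-5.38,0]'
python3 -m creep '[0,-0.0058,0.0332,0,0,0,5.17,0,-0.0058,0.0332,0,0,0,5.17,0,-0.0058,0.0332,0,0,0,5.17,0,-0.0058,0.0332,0,0,0,5.17,0,-0.0058,0.0332,0,0,0,5.17,0,-0.0058,0.0332,0,0,0,5.17,0,-0.0058,0.0332,0,0,0,5.17,0,0,0,0,0,0,0,0,0,0,0,0,0,0]'
python3 - <<'E'
from tgt import *
go([.412,.2466,.164],31,29.7)
E
```

```text
time: 15.47
tool_pos: [0.4505, 0.0141, 0.3361]
ee_rot: [[-0.869, 0.09, 0.486], [0.079, 0.996, -0.042], [-0.488, 0.002, -0.873]]
wrist_force: [-0.5, 0.0, -0.1]
opening: 0.0213
finger_force: 60.5
time: 16.22
tool_pos: [0.4098, 0.2471, 0.3352]
ee_rot: [[-0.75, -0.518, 0.411], [-0.453, 0.856, 0.251], [-0.482, 0.002, -0.876]]
wrist_force: [-0.5, -0.4, -1.9]
opening: 0.0213
finger_force: 60.4
q [ 30.9 -30.5 -12.8  78.9   0.2  -0.1] t 16.22 tool [0.4098 0.2471 0.3352] 
shift [ 0.0022 -0.0005 -0.1712] rotvec [ 0.33 -0.83 -0.18]
```

```bash
python3 -m creep '[0,0.001,0,-0.03,0.08,-0.2,0,0,0.001,0,-0.03,0.08,-0.2,0,0,0,0,-0.03,0.08,-0.2,0,0,0,0,-0.03,0.08,-0.2,0,0,0,0,0,0,0,0,0,0,0,0,0,0,0]'
cat > fin.py <<'E'
from tgt import *
go([.412,.2466,.164],31,29.7)
a=np.radians(31);y=np.array([-np.sin(a),np.cos(a),0])
for nm,f in(('scene',cloud),('top',cloud),('wrist',fcloud)):
    im,d,ci=snap(nm);P=f(d,ci);h=cv2.cvtColor(im,cv2.COLOR_BGR2HSV);t=np.array(env.observe()['tool_pos'])
    m=(h[...,0]>8)&(h[...,0]<25)&(h[...,1]>90)&(d>0)&(np.linalg.norm(P-t,axis=-1)<.22)&(P[...,2]>.11)
    b=P[m]
    if len(b)<20: print(nm,len(b)); continue
    hd=b[((b-t)@[np.cos(a),np.sin(a),0]>.075)]; k=b[abs((b-t)@y)<.013]; c=k.mean(0); e=np.linalg.svd(k-c)[2][0];e*=np.sign(e[0])
    r=cv2.minAreaRect((hd[:,:2]*1000).astype(np.float32)) if len(hd)>5 else None
    print(nm,len(b),'axis',e.round(3),'yaw',np.degrees(np.arctan2(e[1],e[0])).round(1),'head rect',r and [np.round(x,1) for x in r],'head z',np.percentile(hd[:,2],[2,50,98]).round(4) if len(hd) else '')
    s=P[(h[...,0]>15)&(h[...,0]<35)&(h[...,1]>25)&(h[...,1]<90)&(h[...,2]>110)&(d>0)&(np.hypot(P[...,0]-.507,P[...,1]-.303)<.07)&(P[...,2]>.065)&(P[...,2]<.11)]
    if len(s)>20: print('  soap',len(s),cv2.minAreaRect((s[:,:2]*1000).astype(np.float32)))
    cv2.imwrite('pics/f_%s.png'%nm,im)
E
python3 fin.py
```

```text
time: 16.72
tool_pos: [0.4123, 0.2453, 0.2156]
ee_rot: [[-0.745, -0.514, 0.425], [-0.447, 0.858, 0.255], [-0.496, -0.0, -0.869]]
wrist_force: [0.4, -0.5, -0.4]
opening: 0.0211
finger_force: 60.3
q [ 30.7 -35.9 -29.8  66.4   0.1  -0.3] t 16.72 tool [0.4123 0.2453 0.2156] 
shift [-0.0003  0.0013 -0.0516] rotvec [-0.    0.01  0.04]
scene 418 axis [ 0.858  0.512 -0.038] yaw 30.8 head rect [array([515.9, 307.7]), array([89.5, 55.3]), np.float64(30.6)] head z [0.2393 0.2477 0.25  ]
  soap 244 ((509.12567138671875, 305.7421875), (49.95305252075195, 77.90042877197266), 75.08238983154297)
top 879 axis [ 0.857  0.515 -0.012] yaw 31.0 head rect [array([513.3, 306.4]), array([81.1, 53.7]), np.float64(31.4)] head z [0.2442 0.2489 0.2533]
  soap 160 ((505.1700134277344, 300.8159484863281), (48.66534423828125, 77.28486633300781), 74.45148468017578)
wrist 9632 axis [0.854 0.518 0.049] yaw 31.2 head rect [array([480.2, 285.6]), array([ 3.8, 41.9]), np.float64(30.6)] head z [0.2366 0.239  0.2413]
  soap 27 ((500.59490966796875, 299.2220153808594), (6.158925533294678, 85.47438049316406), 42.597965240478516)
```

```bash
python3 -m creep '[0,-0.002,-0.001,-0.015,0,0,0,0,-0.002,-0.001,-0.016,0,0,0,0,-0.002,0,-0.014,0,0,0,0,-0.001,0,-0.008,0,0,0,0,0,0,0,0,0,0,0,0,0,0,0,0,0,0,0,0,0,0,0,0]'
python3 fin.py
```

```text
time: 17.45
tool_pos: [0.4067, 0.245, 0.1659]
ee_rot: [[-0.742, -0.516, 0.428], [-0.447, 0.857, 0.258], [-0.5, 0.0, -0.866]]
wrist_force: [-0.1, 0.3, -1.4]
opening: 0.0211
finger_force: 60.5
q [ 31.1 -38.1 -36.6  61.5  -0.    0. ] t 17.45 tool [0.4067 0.245  0.1659] 
shift [ 0.0053  0.0016 -0.0019] rotvec [-0.16  0.27 -0.06]
scene 407 axis [ 0.86   0.511 -0.012] yaw 30.7 head rect [array([509.4, 307.1]), array([89.7, 55.4]), np.float64(30.4)] head z [0.1903 0.1987 0.2015]
  soap 249 ((508.1000671386719, 305.7978210449219), (51.37929916381836, 79.76528930664062), 70.02011108398438)
top 809 axis [ 0.858  0.513 -0.007] yaw 30.9 head rect [array([506.1, 305.5]), array([82.5, 54.1]), np.float64(30.8)] head z [0.1917 0.1961 0.2011]
  soap 156 ((505.4878234863281, 295.8304748535156), (41.940433502197266, 74.60911560058594), 79.12370300292969)
wrist 9653 axis [0.854 0.518 0.049] yaw 31.2 head rect [array([473.1, 284.5]), array([ 4.5, 42.6]), np.float64(31.2)] head z [0.182  0.1846 0.1868]
  soap 171 ((498.8637390136719, 296.6778259277344), (18.772003173828125, 87.96263122558594), 40.762516021728516)
```

View pics/f_scene.png

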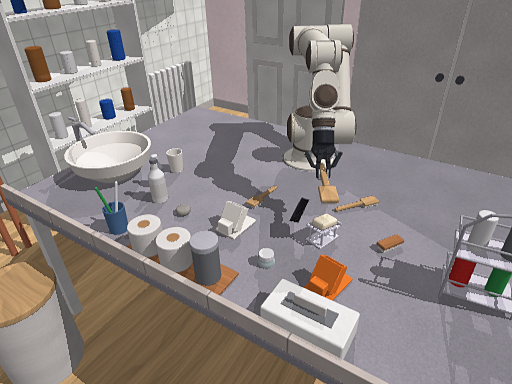

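The scene view shows the brush level, head at (328,194), above the soap at (325,221). The holder is empty and the other things are where they were. The face is at about z = 0.171, within a few mm of the soap's centre, so I'm handing in.

```bash
python3 -m creep '[0,0,0,0,0,0,0,0,0,0,0,0,0,0,0,0,0,0,0,0,0]'; python3 -c "
from cell import env
print(env.close_job())"
```

```text
time: 17.85
tool_pos: [0.4061, 0.2447, 0.1642]
ee_rot: [[-0.743, -0.516, 0.427], [-0.447, 0.857, 0.257], [-0.498, 0.0, -0.867]]
wrist_force: [-0.5, 0.5, -1.4]
opening: 0.0211
finger_force: 60.5
the job is handed in; nothing more can be done
None
```

Job handed in at 17.9 s: the soap lies let go within about 3 mm of the middle of the rest, and the brush is held level, bristles down, about 8 cm above it; the judge returned no verdict.

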